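Reject the nosepiece with the worn click-stop

ROBOT

A 6-joint arm with a two-finger parallel gripper is mounted at the origin on the work surface. World frame = base frame: x ahead of the robot, y to its left, z up, the work surface at z = 0. Lengths are in m, angles in degrees, forces in N, time in s.
With the tool pointing down it reaches from about 0.25 to 0.725 m from the base axis. Payload 9.7 kg.
Tool frame: the origin (TCP) lies at the very end of the fingers, on their centre line; the grasp point (between the pads) lies 19 mm behind it (bot.grip_point_offset is the distance from the TCP to the grasp point, in m); y points along the fingers, x is the direction in which the jaws open and shut, and the axes are right-handed (so a half turn about y gives the same grasp; the last joint's range is limited). The gripper opens to 85 mm and grips with 20 to 120 N. Pads are 22 mm wide; open, the fingers measure 114 mm over their backs; the gripper's body (76 mm by 85 mm) begins 54 mm behind the grasp point. The pads swing forward as they close: fully open they stand 13 mm farther back than shut.
Start: joints at [70.359, 4.979, 10.078, 95.1, 0, 90], TCP at [0.185, 0.518, 0.231] pointing down, gripper open.
Joint ranges: [-179.16, 179.16], [-48.56, 103.87], [-65.8, 70.77], [-126.05, 130.52], [-82.76, 87.17], [-180, 180]. Speed limits (degrees/s): [127.2, 127.2, 147.25, 180, 180, 180].

INTERFACE

Orientations are given as [roll, pitch, yaw] about the fixed x, y, z axes, in that order (R = Rz(yaw) Ry(pitch) Rx(roll)).
In Python, from workcell import bot gives the robot as it stands.
- The arm moves only by the shell command python3 -m inch 'ROWS' [FORCE]. ROWS is JSON, a list of rows, each a list of 3 entries, a list of its own where there are three numbers: the shift along the tool's x, y, z in mm, then the turn, a rotation vector about the tool's x, y, z in rad, then the finger opening in mm, from 0 to 85.4. In form: [[[x, y, z], [ax, ay, az], grip], ...]. A call has 1 to 20 rows; each row is the pose to reach, as a shift and turn from the pose measured when the call began, along the tool's axes at that moment; what a row does not reach only later rows make up. A row lasts 1/10 s, in which the tool goes at most 50 mm and 8.59 degrees, less where a joint would pass 70% of its speed; a pose out of reach is approached as far as the arm can. A call with a gripper value outside its range is refused whole. The fingers move at their own pace and stop on an object; FORCE is the grip in N (left out, the last holds). Time passes only in rows, so rows that repeat a pose let the fingers close. It gives the time, the measured TCP pose, the force and the opening at its end, in the units of the state.
- bot.get_obs(): the state, without advancing time (a new reading comes with each control period).
- bot.camera(name): name is "side" or "top" or "wrist"; returns a dict with "frame" (400x640x3 uint8, red, green, blue), "mtx" (3x3 intrinsics, pixels), "origin" and "orientation" of the camera in the world. Camera axes: x right, y down, z forward; pixel columns grow to the right and rows downward; lengths in m; the calibration is good to about 2 mm. A picture is of the moment at which its call begins. There is no depth.
- bot.job_done(): hands the job in, once; it reports no verdict.
Trained networks look in a picture, given as the dict that the camera call returned (one of the last four; its "shot" number tells which), for a name from the list of things; names that differ only in an ending like _2 or _b are one class to them, and where a whole thing is asked for, a point or a joint stands for the part that bears it (a point fixed in the world has none). Each returns a list of dicts, best first, with "confidence" (0 to 1); they miss things now and then, are a little off and sometimes report something else, mostly with a low value. They report only what shows in the picture. A call takes as long as a camera call.
- bot.search_frame(picture, name): "box" ([left, top, right, bottom] in pixels, round what is visible of it).
- bot.cut_out(picture, name): "region" (400x640 bool, what is visible of it) and "box" ([left, top, right, bottom] in pixels, round what is visible of it).
The state is a dict: "time": time; "q": joint angles; "qd": joint speeds; "joint_efforts": joint torques, N m; "ee_pos": TCP position; "tcp_rot": TCP orientation; "wrist_force": force on the tool from outside, world axes, zero at the start; "torque": the same for the moment, N m; "opening": finger opening in m.
Only numpy, scipy, OpenCV 4.12 (cv2) and the standard library are available. Lean on these libraries where they do the work, as an engineer would, in place of code of your own. Each camera call takes 0.05 s, during which the arm holds its last target. There are 200 camera calls.

TASK

Working from the robot's left to its right, take each of the three spare microscope nosepieces standing in the wooden block by its long objective and rock it sideways to and fro, at least twice, against its click-stop: firmly enough to feel the stop on both sides, but never so hard that the click is forced. One of them has a worn click-stop with clear free play: lift it out, set it down gently and upright in the steel tray, let go, and leave the two sound ones seated in their sockets and the other things on the bench where they are.

Things in the scene. Friction and masses are not known exactly. Their poses are not given: they have to be found in the camera images.
- left_barrel (a point): Rest place of the long barrel of the nosepiece in the left socket (which of the three is worn changes and cannot be seen). Each, 0.3 to 0.5 kg, stands upside down: cream base, dark turret 74 mm wide, a long upright steel barrel of 24 mm diameter, parallel from 18 mm below to 13 above this point, tip 21 above; block top 62 below. z up, +x from turret middle to barrel, +y to the robot's left.
- middle_barrel (a point): The same, middle socket. Each: flange spanning x -62..+25 mm, y +-36 mm of the barrel, a tongue 56 x 44 mm to 80 mm below this point; mass centre about 20 mm to -x; turret face 24 mm below, a short objective (18 mm) opposite, plugs at the sides. The turret turns about an axis that passes 35 mm to -x of this point, its top leaning 12 degrees to -x; a gripped barrel must be swung on this arc.
- right_barrel (a point): The same, right socket. Swung from rest, a turret first has free play (sound: 0.6 degrees each way, 0.3 mm at the barrel; worn: 6.3 degrees, 3.8 mm; drag 0.02 N m), then its click spring resists, 6 N m per rad, 5 N per mm at the barrel. The stop is felt once the spring is wound 0.025 rad (0.15 N m, 4 N) for 0.1 s; over 0.10 rad (0.6 N m, 17 N) the click is forced. The socket adds about 1 degree.
- block: Fixed beech block, 124 mm (x) by 360 (y) by 34 high, origin at the centre of its underside, +y to the robot's left. Three sockets, 22 mm deep, 0.5 mm play around the tongue, hold the nosepieces with their flanges flat on its top: barrels at x = +16 mm, y = +115 (left), 0 and -115 mm (right), their +x along the block's. They lift straight out. A barrel gripped 1 mm off its centre is pushed sideways by about 5 N.
- tray: Fixed open steel tray, 200 mm (x) by 180 mm (y), walls 40 mm high and 4 mm thick, floor 4 mm thick; origin at the centre of its underside.
- oil_bottle: Bystander: small amber bottle, 32 mm across, 68 mm high, origin at the centre of its underside.
- eyepiece: Bystander: black eyepiece standing on its tube, 37 mm across, 50 mm high, origin at the centre of its underside.
- slide_box: Bystander: closed grey slide mailer box, 36 mm by 87 mm by 19 mm high, origin at the centre of its underside.

How it is judged (in metres and radians):
On the way, in this order (a step that is already met when the one before it is completed fails the run):
1. the turret of the nosepiece standing on the left is pressed against its click-stop, counter-clockwise from above (((y of barrel_sound1 in the frame of block above 0.06 m and value of joint click_sound1 above 0.025 rad) or (y of barrel_worn in the frame of block above 0.06 m and value of joint click_worn above 0.025 rad) or (y of barrel_sound2 in the frame of block above 0.06 m and value of joint click_sound2 above 0.025 rad))), for 0.1 s.
2. the turret of the nosepiece standing on the left is pressed against its click-stop, then back against it, clockwise (((y of barrel_sound1 in the frame of block above 0.06 m and value of joint click_sound1 below -0.025 rad) or (y of barrel_worn in the frame of block above 0.06 m and value of joint click_worn below -0.025 rad) or (y of barrel_sound2 in the frame of block above 0.06 m and value of joint click_sound2 below -0.025 rad))), for 0.1 s.
3. the turret of the nosepiece standing in the middle is pressed against its click-stop, counter-clockwise from above (((y of barrel_sound1 in the frame of block between -0.06 and 0.06 m and value of joint click_sound1 above 0.025 rad) or (y of barrel_worn in the frame of block between -0.06 and 0.06 m and value of joint click_worn above 0.025 rad) or (y of barrel_sound2 in the frame of block between -0.06 and 0.06 m and value of joint click_sound2 above 0.025 rad))), for 0.1 s.
4. the turret of the nosepiece standing in the middle is pressed against its click-stop, then back against it, clockwise (((y of barrel_sound1 in the frame of block between -0.06 and 0.06 m and value of joint click_sound1 below -0.025 rad) or (y of barrel_worn in the frame of block between -0.06 and 0.06 m and value of joint click_worn below -0.025 rad) or (y of barrel_sound2 in the frame of block between -0.06 and 0.06 m and value of joint click_sound2 below -0.025 rad))), for 0.1 s.
5. the turret of the nosepiece standing on the right is pressed against its click-stop, counter-clockwise from above (((y of barrel_sound1 in the frame of block below -0.06 m and value of joint click_sound1 above 0.025 rad) or (y of barrel_worn in the frame of block below -0.06 m and value of joint click_worn above 0.025 rad) or (y of barrel_sound2 in the frame of block below -0.06 m and value of joint click_sound2 above 0.025 rad))), for 0.1 s.
6. the turret of the nosepiece standing on the right is pressed against its click-stop, then back against it, clockwise (((y of barrel_sound1 in the frame of block below -0.06 m and value of joint click_sound1 below -0.025 rad) or (y of barrel_worn in the frame of block below -0.06 m and value of joint click_worn below -0.025 rad) or (y of barrel_sound2 in the frame of block below -0.06 m and value of joint click_sound2 below -0.025 rad))), for 0.1 s.
At the end, for the whole second after the job is handed in: The worn nosepiece stands upright (within 7 degrees) on the floor of the tray; the two sound ones sit fully home and level in their own sockets of the block (within 10 mm of their start, flange within 4 mm of the block's top) (distance of each of barrel_sound1, barrel_sound2 from where it was at the start of the episode below 0.01 m and angle between each of barrel_sound1, barrel_sound2's own z axis and vertical below 0.06 rad and z of barrel_sound1 in the frame of block between 0.092 and 0.1 m and z of barrel_sound2 in the frame of block between 0.092 and 0.1 m and x of barrel_worn in the frame of tray between -0.1 and 0.1 m and y of barrel_worn in the frame of tray between -0.09 and 0.09 m and z of barrel_worn in the frame of tray between 0.078 and 0.09 m and angle between barrel_worn's own z axis and vertical below 0.12 rad); the robot touches nothing.
It fails at once if a click-stop is forced (wound over 0.10 rad: 0.6 N m on the turret, 17 N at the barrel) (value of joint any of click_sound1, click_worn, click_sound2 above 0.1 rad or value of joint any of click_sound1, click_worn, click_sound2 below -0.1 rad).
It fails at once if the worn nosepiece is dropped into the tray (it comes down within 30 mm of the floor faster than 0.45 m/s, as after a fall of 10 mm) (x of barrel_worn in the frame of tray between -0.1 and 0.1 m and y of barrel_worn in the frame of tray between -0.09 and 0.09 m and z of barrel_worn in the frame of tray below 0.114 m and linear speed of nosepiece_worn above 0.45 m/s).
It fails at once if the bottle, the eyepiece or the slide mailer is shifted by more than 20 mm (distance of any of oil_bottle, eyepiece, slide_box from where it was at the start of the episode above 0.02 m).
It also fails if it takes over 72 s, if anything falls off the work surface, if the arm or the gripper's body presses on something with over 40 N, if the wrist force passes 120 N, or if a joint passes its speed limit or range.

## Working session

There is one attempt and no reset: what is moved stays moved. The work goes in short steps, Python scripts to look and compute and a shell command to move; the robot and the scene stay as the last step left them, time stands still between calls to the robot, and variables do not carry over. Pictures are saved under pics/ and viewed, about 8 in all and at most 12, crops included, and the job is handed in when it is done.

```bash
mkdir -p pics; ls; cat > h.py <<'E'
import numpy as np,cv2
from workcell import bot
from scipy.spatial.transform import Rotation as R
def rot(o):
    o=np.array(o,float)
    return o if o.shape==(3,3) else R.from_euler('xyz',o,degrees=True).as_matrix()
def ray(p,u,v):
    d=rot(p['orientation'])@np.linalg.inv(p['mtx'])@[u,v,1.]
    return np.array(p['origin']),d
def onz(p,u,v,z):
    o,d=ray(p,u,v); return o+d*(z-o[2])/d[2]
def proj(p,X):
    c=rot(p['orientation']).T@(np.array(X,float)-p['origin']); q=np.array(p['mtx'])@c; return q[:2]/q[2]
def save(p,n): cv2.imwrite('pics/'+n+'.png',cv2.cvtColor(p['frame'],cv2.COLOR_RGB2BGR))
E
python3 - <<'E'
from h import *
print(bot.get_obs())
for c in('top','side'):
    p=bot.camera(c); save(p,c+'0'); print(c,p['origin'],p['orientation'],np.array(p['mtx']).tolist())
    for n in ('left_barrel','middle_barrel','right_barrel','block','tray','oil_bottle','eyepiece','slide_box'):
        for d in bot.search_frame(p,n)[:4]: print(n,np.round(d['box'],1),round(d['confidence'],2))
E
```

```text
pics
{'time': 0.0, 'q': array([ 7.03594384e+01,  5.01147306e+00,  1.00360948e+01,  9.50977225e+01,
       -2.95778530e-04,  9.00015304e+01]), 'qd': array([ 2.63979767e-02, -4.08265233e-02, -5.56827449e-05, -1.10487451e-02,
       -5.50893732e-02,  4.25422726e-02]), 'joint_efforts': array([ 2.44758558e-04, -5.20395827e+01,  4.64800930e+01,  1.63754012e-02,
        9.08142894e-08, -1.75483564e-05]), 'ee_pos': array([0.18479752, 0.51780706, 0.23059417]), 'tcp_rot': array([-9.00002977e+01,  7.31007610e-02,  7.03579080e+01]), 'wrist_force': array([0.04868899, 0.33559836, 0.22370074]), 'torque': array([0.00125861, 0.03522898, 0.01297833]), 'opening': 0.08549671945325456}
top [0.54273736 0.01175034 0.86463442] [-174.86325602   -0.3601126   -88.8261732 ] [[381.7672672915482, 0.0, 317.1721326242323], [0.0, 381.7672672915482, 192.1701316506828], [0.0, 0.0, 1.0]]
left_barrel [305.1 197.  478.3 276.9] 0.82
middle_barrel [306.2 193.9 478.8 282.3] 0.6
right_barrel [307.  197.6 478.9 281.3] 0.82
block [306.9 199.8 478.8 284. ] 0.56
block [294.1 135.3 311.6 151.9] 0.17
tray [194.3 202.  290.6 303.4]
[... 156 characters left out ...]
1 153.5] 0.22
slide_box [307.8 201.8 478.9 280.8] 0.73
slide_box [193.7 200.6 286.6 303.4] 0.72
slide_box [196.9 131.9 240.4 150.7] 0.6
side [0.51188738 0.83243861 0.7503312 ] [-128.16585471   -1.32473031 -172.77767949] [[476.4791558671835, 0.0, 317.43187675147357], [0.0, 476.4791558671835, 200.9431002518809], [0.0, 0.0, 1.0]]
left_barrel [316.5 144.5 391.7 246.2] 0.88
middle_barrel [309.9 147.2 393.6 245.5] 0.67
right_barrel [316.  146.9 385.6 245.3] 0.69
right_barrel [278.1 152.1 289.4 170.7] 0.22
block [311.2 145.3 390.7 244.4] 0.95
tray [305.  242.5 414.9 331.4] 0.91
oil_bottle [251.6 215.3 268.6 240.9] 0.54
eyepiece [278.3 151.1 287.7 171.9] 0.68
slide_box [223.3 280.7 248.5 324.2] 0.93
```

View images.

```bash
python3 - <<'E'
import cv2,numpy as np
a=cv2.imread('pics/top0.png')[115:315,170:500];b=cv2.imread('pics/side0.png')[100:340,210:430]
a=cv2.resize(a,None,fx=2.2,fy=2.2,interpolation=3);cv2.imwrite('pics/a.png',a)
cv2.imwrite('pics/b.png',cv2.resize(b,None,fx=2.5,fy=2.5,interpolation=3))
E
```

```text
(no output)
```

View pics/a.png

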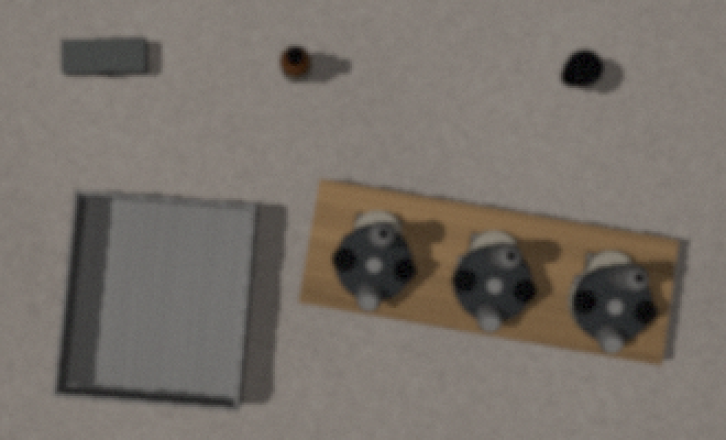

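View pics/b.png

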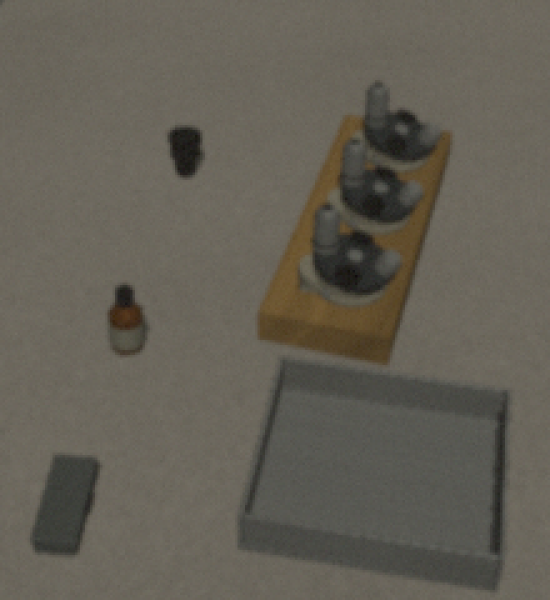

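The top view shows the block with barrel tips at about crop (383,233), (510,257) and (638,278). The tray is to the left and the bystanders lie ahead of it. In the side view the tips are at crop (327,209), (354,145) and (377,87). I'll fit the block pose from these.

```bash
python3 - <<'E'
from h import *
from scipy.optimize import least_squares
pt=bot.camera('top');ps=bot.camera('side')
B=np.array([[16,115,117],[16,0,117],[16,-115,117],[62,180,34],[62,-180,34],[-62,-180,34],[-62,180,34]])/1e3
T=np.array([[383,233],[510,257],[638,278],[320,180],[685,238],[660,362],[302,302]])/2.2+[170,115]
S=np.array([[327,209],[354,145],[377,87]])/2.5+[210,100]
def W(q): return np.c_[B[:,:2]@R.from_euler('z',q[2]).as_matrix()[:2,:2].T+q[:2],B[:,2]]
def f(q):
    w=W(q); return np.r_[[proj(pt,x) for x in w]-T,[proj(ps,x) for x in w[:3]]-S].ravel()
s=least_squares(f,[.5,-.1,-.15],loss='soft_l1');print(s.x,np.degrees(s.x[2]));print(f(s.x).reshape(-1,2).round(1))
print(W(s.x)[:3].round(4))
C=np.array([[78,193],[256,204],[240,405],[57,392]])/2.2+[170,115]
w=np.array([onz(pt,*c,.04) for c in C]);print('tray',w.round(3),w.mean(0))
for n,b,z in(('slide',(197,132,240,151),.019),('bottle',(295,135,311,152),.05),('eye',(425,138,440,154),.04)): print(n,onz(pt,(b[0]+b[2])/2,(b[1]+b[3])/2,z))
w=bot.camera('wrist');o=bot.get_obs();Rt=rot(o['tcp_rot']);print('wristcam in tool',Rt.T@(np.array(w['origin'])-o['ee_pos']),(Rt.T@rot(w['orientation'])).round(3))
E
```

```text
[ 0.52172301 -0.15638428 -0.14528351] -8.324132075171752
[[-0.2  0.3]
 [ 0.2 -0.9]
 [ 0.4 -0.6]
 [-0.5 -0.9]
 [-3.1  0.1]
 [ 0.9  0.9]
 [-1.9  0.3]
 [ 0.3 -1.2]
 [ 0.3 -1.9]
 [ 0.4 -1.4]]
[[ 0.5542 -0.0449  0.117 ]
 [ 0.5376 -0.1587  0.117 ]
 [ 0.5209 -0.2725  0.117 ]]
tray [[0.589 0.249 0.04 ]
 [0.582 0.074 0.04 ]
 [0.388 0.084 0.04 ]
 [0.397 0.26  0.04 ]] [0.48908755 0.16667476 0.04      ]
slide [0.72848137 0.23202451 0.019     ]
bottle [0.72127525 0.04100289 0.05      ]
eye [ 0.72411005 -0.24313587  0.04      ]
wristcam in tool [ 0.00097875 -0.14310938  0.0681103 ] [[ 1.     0.     0.001]
 [-0.001 -0.272  0.962]
 [ 0.    -0.962 -0.272]]
```

```bash
python3 -m inch '[[[-407,36,-535],[0,-0.198,0],50],[[-407,36,-535],[0,-0.198,0],50],[[-407,36,-535],[0,-0.198,0],50],[[-407,36,-535],[0,-0.198,0],50],[[-407,36,-535],[0,-0.198,0],50],[[-407,36,-535],[0,-0.198,0],50],[[-407,36,-535],[0,-0.198,0],50],[[-407,36,-535],[0,-0.198,0],50],[[-407,36,-535],[0,-0.198,0],50],[[-407,36,-535],[0,-0.198,0],50],[[-407,36,-535],[0,-0.198,0],50],[[-407,36,-535],[0,-0.198,0],50],[[-407,36,-535],[0,-0.198,0],50],[[-407,36,-535],[0,-0.198,0],50],[[-407,36,-535],[0,-0.198,0],50],[[-407,36,-535],[0,-0.198,0],50],[[-407,36,-535],[0,-0.198,0],50],[[-407,36,-535],[0,-0.198,0],50]]' 40
python3 - <<'E'
from h import *
w=bot.camera('wrist');save(w,'w1');np.save('w1.npy',w,allow_pickle=True)
o=bot.get_obs();print(o)
for X in([.5542,-.0449,.117],[.5542,-.0449,.078],[.5376,-.1587,.117]):print(proj(w,X))
E
```

```text
time: 2.85
ee_pos: [0.5516, -0.0441, 0.1958]
tcp_rot: [-90.0, -0.0, 81.8]
wrist_force: [-0.1, -0.4, -0.4]
opening: 0.0503
{'time': 2.9, 'q': array([-4.57972238e+00,  4.80177489e+00,  5.94532777e+00,  9.11052768e+01,
        4.07853712e-03,  3.63486760e+00]), 'qd': array([-0.10176336,  0.12921067,  0.06854778, -0.1141696 , -0.00288473,
       -0.18213086]), 'joint_efforts': array([-2.35944651e-01, -5.19555223e+01,  4.68294382e+01, -8.81391694e-03,
       -5.03228730e-03,  5.90697338e-03]), 'ee_pos': array([ 0.55166366, -0.04416895,  0.19577239]), 'tcp_rot': array([-9.00379405e+01, -6.49695291e-03,  8.17854135e+01]), 'wrist_force': array([-1.15371237,  0.22743225, -0.14177134]), 'torque': array([ 0.05845821, -0.01784985,  0.00511532]), 'opening': 0.05021992180096241}
[319.80615452 206.91188948]
[320.02307088 193.11664524]
[164.1425681  206.70799848]
```

View pics/w1.png

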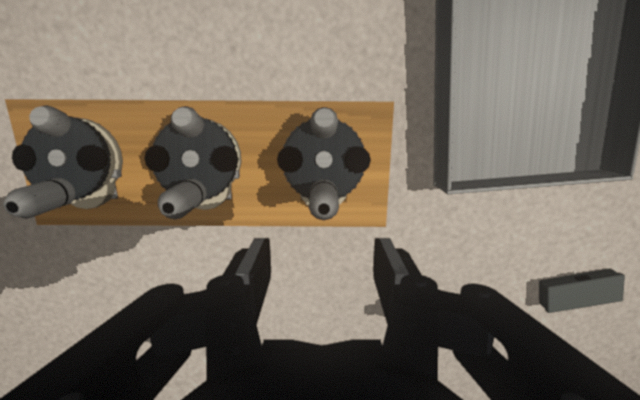

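The wrist view shows the left barrel's tip at about (324,208), the middle at (167,208) and the right at (12,207). The finger pads are centred near column 322. I'll refine from these.

```bash
python3 - <<'E'
from h import *
w=np.load('w1.npy',allow_pickle=True).item()
T0=np.array([.55166,-.04417,.19577]);Rt=rot([-90.04,-.006,81.785])
P=[onz(w,*c,.117) for c in((324,208),(167,208),(12,207))]
for p in P: print(p.round(4), 'tool frame mm',(Rt.T@(p-T0)*1e3).round(1))
d=P[0]-P[2];print('yaw',np.degrees(np.arctan2(-d[0],d[1])),np.linalg.norm(d))
print('tcp px',proj(w,T0),proj(w,T0+Rt@[.027,0,0]),proj(w,T0-Rt@[.025,0,0]))
g=cv2.cvtColor(w['frame'],cv2.COLOR_RGB2GRAY)
for r in (178,185,192,198,204,210,214): print(r,g[r,298:350:1].tolist())
E
```

```text
[ 0.5555 -0.042   0.117 ] tool frame mm [ 2.7 78.8 -3.4]
[ 0.5389 -0.1569  0.117 ] tool frame mm [-113.4   78.8   -3.4]
[ 0.5218 -0.2699  0.117 ] tool frame mm [-227.7   78.7   -2.6]
yaw -8.413469223030956 0.23047894414762152
tcp px [319.76534117 250.08950956] [374.1753858  250.08094149] [269.37367034 250.09744486]
178 [59, 56, 56, 56, 58, 53, 56, 57, 55, 58, 59, 58, 60, 57, 56, 59, 59, 60, 59, 60, 61, 61, 63, 57, 62, 59, 59, 57, 60, 60, 59, 56, 59, 59, 57, 60, 60, 59, 60, 60, 61, 63, 61, 60, 61, 61, 63, 63, 64, 65, 65, 66]
185 [39, 40, 39, 40, 40, 36, 35, 39, 38, 37, 39, 39, 40, 45, 49, 50, 50, 54, 57, 62, 67, 66, 72, 72, 74, 78, 74, 78, 80, 83, 81, 77, 76, 74, 70, 69, 69, 68, 58, 60, 59, 60, 60, 61, 62, 62, 62, 64, 61, 60, 62, 65]
192 [46, 41, 37, 39, 37, 37, 38, 41, 40, 39, 39, 43, 54, 59, 64, 66, 71, 69, 69, 75, 77, 82, 85, 84, 89, 90, 90, 94, 96, 93, 95, 92, 91, 87, 89, 88, 89, 90, 80, 67, 63, 61, 62, 61, 60, 58, 59, 61, 58, 58, 71, 77]
198 [78, 74, 71, 69, 79, 92, 95, 89, 88, 78, 58, 55, 66, 68, 72, 76, 83, 88, 97, 101, 106, 112, 115, 121, 122, 126, 128, 128, 130, 127, 127, 124, 121, 117, 114, 107, 103, 100, 92, 90, 94, 114, 145, 158, 165, 160, 141, 118, 109, 121, 134, 135]
204 [142, 138, 129, 119, 106, 99, 92, 91, 111, 126, 112, 83, 68, 70, 77, 85, 94, 106, 114, 123, 121, 110, 90, 65, 51, 43, 45, 54, 71, 95, 120, 135, 139, 136, 134, 129, 126, 116, 106, 99, 110, 138, 148, 148, 142, 140, 141, 141, 140, 143, 145, 143]
210 [147, 146, 148, 150, 148, 149, 149, 150, 151, 150, 141, 115, 81, 65, 70, 76, 86, 99, 107, 104, 71, 43, 30, 32, 32, 35, 35, 33, 30, 30, 42, 78, 118, 131, 127, 117, 113, 103, 96, 104, 124, 143, 150, 150, 150, 150, 148, 149, 149, 150, 151, 150]
214 [143, 143, 144, 145, 145, 142, 143, 145, 144, 146, 147, 143, 128, 106, 76, 62, 63, 71, 80, 91, 96, 100, 93, 82, 72, 66, 66, 73, 82, 102, 114, 114, 112, 107, 97, 94, 89, 100, 120, 136, 143, 147, 145, 144, 144, 144, 146, 146, 146, 144, 145, 145]
```

```bash
python3 -m inch '[[[1,40,-3],[0,0.003,0],50],[[1,80,-3],[0,0.003,0],50],[[1,105,-3],[0,0.003,0],50],[[1,114,-3],[0,0.003,0],50],[[1,114,-3],[0,0.003,0],50],[[1,114,-3],[0,0.003,0],50]]'
python3 - <<'E'
from h import *
w=bot.camera('wrist');save(w,'w2');o=bot.get_obs();print(o['ee_pos'],o['tcp_rot'],o['wrist_force'],o['torque'])
cv2.imwrite('pics/w2c.png',cv2.resize(cv2.cvtColor(w['frame'],cv2.COLOR_RGB2BGR)[140:300,220:420],None,fx=3.5,fy=3.5,interpolation=3))
E
```

```text
time: 3.5
ee_pos: [0.5555, -0.0434, 0.0835]
tcp_rot: [-90.2, -0.0, 81.6]
wrist_force: [-0.8, 0.2, -0.2]
opening: 0.0501
[ 0.55579097 -0.04350347  0.08375688] [-9.01951399e+01 -1.67282186e-02  8.16329027e+01] [-0.19992271 -0.14914096  0.47691839] [-0.03270146  0.00502476  0.00922389]
```

View pics/w2c.png

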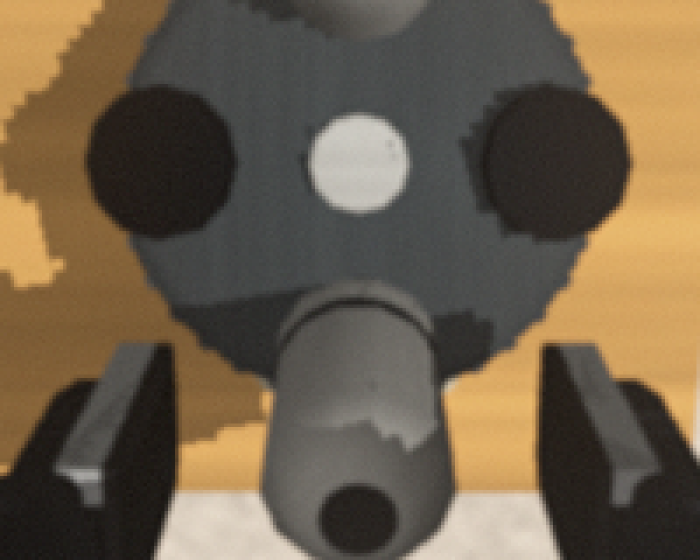

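The crop shows the pad inner edges at columns 177 and 540 and the barrel at 272–447, so it is centred to about 0.2 mm. Closing now.

```bash
python3 -m inch '[[[0,2,0],[0,0,0],30],[[0,2,0],[0,0,0],28],[[0,2,0],[0,0,0],26],[[0,2,0],[0,0,0],22],[[0,2,0],[0,0,0],22],[[0,2,0],[0,0,0],22],[[0,2,0],[0,0,0],22]]' 40
python3 - <<'E'
from h import *
o=bot.get_obs();Rt=rot(o['tcp_rot']);print(o['ee_pos'],o['tcp_rot'],Rt.T@o['wrist_force'],Rt.T@o['torque'],o['opening'])
th=np.radians([4.5,10])
# tool axes: x=block y, y=-z, z=-block x
a=np.array([0,-np.cos(np.radians(12)),np.sin(np.radians(12))])  # axis (-s,0,c) block -> tool
h=o['ee_pos'][2]-.096
r=np.array([0,-h,-.035])  # TCP minus axis point at barrel height, in tool
for d in(1.5,3,4,4.5,5,6,7,8,9,10,10.5):
    for s in(1,-1):
        t=np.radians(d)*s;M=R.from_rotvec(a*t).as_matrix();print(d*s,((M@r-r)*1e3).round(2),(a*t).round(4))
E
```

```text
time: 4.25
ee_pos: [0.5562, -0.0435, 0.0824]
tcp_rot: [-90.3, -0.0, 81.6]
wrist_force: [0.7, 0.5, 5.5]
opening: 0.023
[ 0.55620519 -0.04348916  0.08236658] [-9.02613203e+01 -2.82364818e-02  8.16301859e+01] [ 0.58235749 -5.53072155 -0.61509858] [-0.03329769  0.07586333 -0.19191537] 0.022983779305285487
1.5 [0.82 0.   0.01] [ 0.     -0.0256  0.0054]
-1.5 [-0.82  0.    0.01] [-0.      0.0256 -0.0054]
3 [1.64 0.01 0.04] [ 0.     -0.0512  0.0109]
-3 [-1.64  0.01  0.04] [-0.      0.0512 -0.0109]
4 [2.19 0.02 0.07] [ 0.     -0.0683  0.0145]
-4 [-2.19  0.02  0.07] [-0.      0.0683 -0.0145]
4.5 [2.46 0.02 0.09] [ 0.     -0.0768  0.0163]
-4.5 [-2.46  0.02  0.09] [-0.      0.0768 -0.0163]
5 [2.74 0.02 0.12] [ 0.     -0.0854  0.0181]
-5 [-2.74  0.02  0.12] [-0.      0.0854 -0.0181]
6 [3.28 0.04 0.17] [ 0.     -0.1024  0.0218]
-6 [-3.28  0.04  0.17] [-0.      0.1024 -0.0218]
7 [3.83 0.05 0.23] [ 0.     -0.1195  0.0254]
-7 [-3.83  0.05  0.23] [-0.      0.1195 -0.0254]
8 [4.37 0.06 0.3 ] [ 0.     -0.1366  0.029 ]
-8 [-4.37  0.06  0.3 ] [-0.      0.1366 -0.029 ]
9 [4.91 0.08 0.38] [ 0.     -0.1536  0.0327]
-9 [-4.91  0.08  0.38] [-0.      0.1536 -0.0327]
10 [5.45 0.1  0.47] [ 0.     -0.1707  0.0363]
-10 [-5.45  0.1   0.47] [-0.      0.1707 -0.0363]
10.5 [5.72 0.11 0.51] [ 0.     -0.1793  0.0381]
-10.5 [-5.72  0.11  0.51] [-0.      0.1793 -0.0381]
```

```bash
cat > s.py <<'E'
from h import *
o=bot.get_obs();Rt=rot(o['tcp_rot']);print(o['time'],o['ee_pos'].round(4),o['tcp_rot'].round(2),'F',(Rt.T@o['wrist_force']).round(2),'M',(Rt.T@o['torque']).round(3),round(o['opening']*1e3,2))
E
python3 -m inch '[[[0.8,0,0],[0,-0.0256,0.0054],22],[[1.6,0,0],[0,-0.0512,0.0109],22],[[2.2,0,0.1],[0,-0.0683,0.0145],22],[[2.2,0,0.1],[0,-0.0683,0.0145],22],[[2.2,0,0.1],[0,-0.0683,0.0145],22]]'; python3 s.py
```

```text
time: 4.75
ee_pos: [0.5565, -0.0414, 0.0824]
tcp_rot: [-90.2, 0.8, 85.5]
wrist_force: [0.1, -0.9, 3.4]
opening: 0.0229
4.75 [ 0.5565 -0.0414  0.0824] [-90.24   0.84  85.53] F [-0.9  -3.37 -0.15] M [-0.008  0.128  0.21 ] 22.9
```

```bash
python3 -m inch '[[[0.8,0,0],[0,-0.0256,0.0054],22],[[0.8,0,0],[0,-0.0256,0.0054],22]]'; python3 s.py;python3 -m inch '[[[0.8,0,0],[0,-0.0256,0.0054],22],[[0.8,0,0],[0,-0.0256,0.0054],22]]'; python3 s.py
```

```text
time: 4.95
ee_pos: [0.5566, -0.0407, 0.0824]
tcp_rot: [-90.2, 1.2, 87.1]
wrist_force: [0.2, -2.3, 3.5]
opening: 0.0229
4.95 [ 0.5566 -0.0407  0.0824] [-90.22   1.19  87.06] F [-2.34 -3.45 -0.28] M [-0.049  0.199  0.41 ] 22.9
time: 5.15
ee_pos: [0.5566, -0.04, 0.0824]
tcp_rot: [-90.2, 1.5, 88.6]
wrist_force: [1.1, -3.2, 3.1]
opening: 0.0228
5.15 [ 0.5566 -0.04    0.0824] [-90.18   1.54  88.59] F [-3.23 -2.96 -1.2 ] M [0.023 0.305 0.417] 22.79
```

The spring resists at roughly 5 N m/rad from about 3°, so the left one looks sound. Now clockwise.

```bash
python3 -m inch '[[[-1.6,0,0],[0,0.0512,-0.0109],22],[[-3.8,0,0.2],[0,0.1195,-0.0254],22],[[-5.4,0.1,0.5],[0,0.1707,-0.0363],22],[[-6.5,0.1,0.7],[0,0.205,-0.0436],22],[[-6.5,0.1,0.7],[0,0.205,-0.0436],22]]'; python3 s.py; python3 -m inch '[[[-0.5,0,0],[0,0.017,-0.0036],22],[[-0.5,0,0],[0,0.017,-0.0036],22]]'; python3 s.py
```

```text
time: 5.65
ee_pos: [0.5558, -0.0461, 0.0824]
tcp_rot: [-90.2, -1.1, 76.9]
wrist_force: [1.4, 3.5, 3.9]
opening: 0.0232
5.65 [ 0.5558 -0.0461  0.0824] [-90.24  -1.07  76.86] F [ 3.83 -3.81 -0.62] M [-0.076 -0.202 -0.591] 23.23
time: 5.85
ee_pos: [0.5558, -0.0464, 0.0824]
tcp_rot: [-90.2, -1.3, 75.9]
wrist_force: [1.2, 1.6, 2.7]
opening: 0.0232
5.85 [ 0.5558 -0.0464  0.0824] [-90.22  -1.3   75.91] F [ 1.88 -2.64 -0.81] M [-0.087 -0.292 -0.332] 23.21
```

```bash
python3 -m inch '[[[3.4,0,0.2],[0,-0.1075,0.0229],22],[[5.4,0.1,0.5],[0,-0.1707,0.0363],22],[[6.1,0.1,0.6],[0,-0.191,0.0406],22],[[6.1,0.1,0.6],[0,-0.191,0.0406],22],[[6.1,0.1,0.6],[0,-0.191,0.0406],22]]'; python3 s.py; python3 -m inch '[[[-2.7,0,0.1],[0,0.0854,-0.0181],22],[[-4.9,0,0.4],[0,0.1536,-0.0327],22],[[-5.4,0.1,0.5],[0,0.1707,-0.0363],22],[[-5.4,0.1,0.5],[0,0.1707,-0.0363],22],[[-5.4,0.1,0.5],[0,0.1707,-0.0363],22]]'; python3 s.py;  python3 -m inch '[[[2.7,0,0.1],[0,-0.0854,0.0181],22],[[2.7,0,0.1],[0,-0.0854,0.0181],22],[[2.7,0,0.1],[0,-0.0854,0.0181],22]]'; python3 s.py
```

```text
time: 6.35
ee_pos: [0.5566, -0.0407, 0.0824]
tcp_rot: [-90.2, 1.1, 86.7]
wrist_force: [0.4, -1.6, 3.1]
opening: 0.0232
6.35 [ 0.5566 -0.0407  0.0824] [-90.24   1.09  86.74] F [-1.63 -3.11 -0.49] M [-0.083  0.237  0.446] 23.24
time: 6.85
ee_pos: [0.5559, -0.0458, 0.0825]
tcp_rot: [-90.3, -1.0, 77.1]
wrist_force: [1.4, 1.1, 2.3]
opening: 0.0228
6.85 [ 0.5559 -0.0458  0.0825] [-90.25  -1.04  77.06] F [ 1.39 -2.29 -1.13] M [-0.107 -0.202 -0.175] 22.79
time: 7.15
ee_pos: [0.5563, -0.0432, 0.0825]
tcp_rot: [-90.3, 0.0, 81.9]
wrist_force: [0.2, -0.7, 2.5]
opening: 0.0231
7.15 [ 0.5563 -0.0432  0.0825] [-9.029e+01  3.000e-02  8.186e+01] F [-0.7  -2.48 -0.36] M [-0.105  0.073  0.117] 23.12
```

```bash
python3 -m inch '[[[0,0,0],[0,0,0],50],[[0,0,0],[0,0,0],50],[[0,0,0],[0,0,0],50],[[0,0,0],[0,0,0],50],[[0,-40,0],[0,0,0],50],[[0,-65,0],[0,0,0],50],[[-40,-65,0.2],[0.005,0.0047,0],50],[[-90,-65,0.4],[0.005,0.0047,0],50],[[-115,-65,0.5],[0.005,0.0047,0],50],[[-115,-65,0.5],[0.005,0.0047,0],50],[[-115,-40,0.5],[0.005,0.0047,0],50],[[-115,0,0.5],[0.005,0.0047,0],50],[[-115,0,0.5],[0.005,0.0047,0],50],[[-115,0,0.5],[0.005,0.0047,0],50]]'; python3 s.py
python3 - <<'E'
from h import *
w=bot.camera('wrist');save(w,'w3')
cv2.imwrite('pics/w3c.png',cv2.resize(cv2.cvtColor(w['frame'],cv2.COLOR_RGB2BGR)[140:300,220:420],None,fx=3.5,fy=3.5,interpolation=3))
E
```

```text
time: 8.55
ee_pos: [0.5392, -0.1564, 0.0828]
tcp_rot: [-89.9, 0.0, 81.6]
wrist_force: [0.8, 0.7, 0.9]
opening: 0.0502
8.55 [ 0.5392 -0.1564  0.0828] [-8.992e+01  1.000e-02  8.162e+01] F [ 0.81 -0.87 -0.66] M [-0.009 -0.004 -0.046] 50.17
```

View pics/w3c.png

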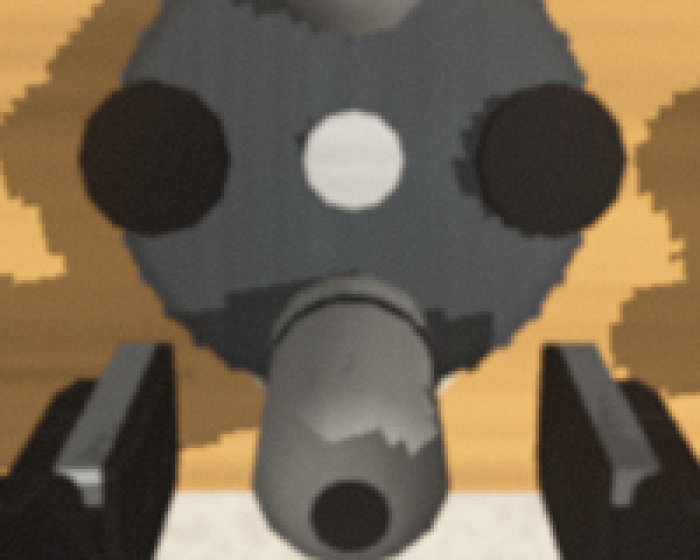

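The middle barrel sits about 0.8 mm to the left of the pad centre (352 against 358 px). I'll shift, then grip.

```bash
python3 -m inch '[[[-0.8,0.5,0],[0,0,0],40],[[-0.8,0.5,0],[0,0,0],30],[[-0.8,0.5,0],[0,0,0],28],[[-0.8,0.5,0],[0,0,0],26],[[-0.8,0.5,0],[0,0,0],22],[[-0.8,0.5,0],[0,0,0],22],[[-0.8,0.5,0],[0,0,0],22],[[-0.8,0.5,0],[0,0,0],22]]' 40; python3 s.py;  python3 -m inch '[[[0.8,0,0],[0,-0.0256,0.0054],22],[[1.6,0,0],[0,-0.0512,0.0109],22],[[2.2,0,0.1],[0,-0.0683,0.0145],22],[[2.2,0,0.1],[0,-0.0683,0.0145],22]]'; python3 s.py; python3 -m inch '[[[0.5,0,0],[0,-0.017,0.0036],22],[[0.5,0,0],[0,-0.017,0.0036],22]]'; python3 s.py
```

```text
time: 9.4
ee_pos: [0.5403, -0.1575, 0.0841]
tcp_rot: [-90.1, 0.0, 81.6]
wrist_force: [1.1, 1.9, 5.9]
opening: 0.0232
9.4 [ 0.5403 -0.1575  0.0841] [-9.012e+01  3.000e-02  8.162e+01] F [ 2.02 -5.89 -0.85] M [ 0.02   0.046 -0.268] 23.21
time: 9.8
ee_pos: [0.5405, -0.1551, 0.0842]
tcp_rot: [-90.1, 0.9, 85.6]
wrist_force: [0.8, 1.6, 3.6]
opening: 0.0231
9.8 [ 0.5405 -0.1551  0.0842] [-90.09   0.88  85.6 ] F [ 1.63 -3.6  -0.71] M [ 0.013  0.045 -0.287] 23.09
time: 10.0
ee_pos: [0.5406, -0.1545, 0.0842]
tcp_rot: [-90.1, 1.1, 86.6]
wrist_force: [-0.1, 2.2, 3.3]
opening: 0.0229
10.0 [ 0.5406 -0.1545  0.0842] [-90.07   1.1   86.63] F [ 2.11 -3.38  0.18] M [ 0.06   0.062 -0.445] 22.9
```

No resistance yet at +5°. Continuing in small steps.

```bash
python3 -m inch '[[[0.8,0,0],[0,-0.0256,0.0054],22],[[0.8,0,0],[0,-0.0256,0.0054],22]]'; python3 s.py; python3 -m inch '[[[0.5,0,0],[0,-0.017,0.0036],22],[[0.5,0,0],[0,-0.017,0.0036],22]]'; python3 s.py; python3 -m inch '[[[0.5,0,0],[0,-0.017,0.0036],22],[[0.5,0,0],[0,-0.017,0.0036],22]]'; python3 s.py
```

```text
time: 10.2
ee_pos: [0.5406, -0.1535, 0.0842]
tcp_rot: [-90.0, 1.4, 88.2]
wrist_force: [0.3, 2.3, 4.0]
opening: 0.0228
10.2 [ 0.5406 -0.1535  0.0842] [-90.04   1.42  88.18] F [ 2.17 -4.05 -0.24] M [ 0.067  0.11  -0.374] 22.78
time: 10.4
ee_pos: [0.5406, -0.153, 0.0841]
tcp_rot: [-90.0, 1.6, 89.2]
wrist_force: [0.2, 0.8, 3.8]
opening: 0.023
10.4 [ 0.5406 -0.153   0.0841] [-90.01   1.65  89.21] F [ 0.69 -3.81 -0.19] M [ 0.078  0.16  -0.328] 22.95
time: 10.6
ee_pos: [0.5407, -0.1526, 0.0841]
tcp_rot: [-90.0, 1.9, 90.2]
wrist_force: [0.1, -0.2, 3.8]
opening: 0.0233
10.6 [ 0.5407 -0.1526  0.0841] [-89.98   1.88  90.23] F [-0.31 -3.75 -0.05] M [ 0.025  0.087 -0.194] 23.32
```

```bash
python3 -m inch '[[[0.5,0,0],[0,-0.017,0.0036],22],[[0.5,0,0],[0,-0.017,0.0036],22]]'; python3 s.py; python3 -m inch '[[[0.5,0,0],[0,-0.017,0.0036],22],[[0.5,0,0],[0,-0.017,0.0036],22]]'; python3 s.py
```

```text
time: 10.8
ee_pos: [0.5406, -0.1521, 0.0841]
tcp_rot: [-89.9, 2.1, 91.2]
wrist_force: [0.2, 0.3, 3.4]
opening: 0.023
10.8 [ 0.5406 -0.1521  0.0841] [-89.94   2.11  91.25] F [ 0.13 -3.37 -0.24] M [-0.005  0.129 -0.269] 22.98
time: 11.0
ee_pos: [0.5406, -0.1516, 0.0841]
tcp_rot: [-89.9, 2.3, 92.3]
wrist_force: [0.1, 0.4, 2.5]
opening: 0.0231
11.0 [ 0.5406 -0.1516  0.0841] [-89.9    2.33  92.27] F [ 0.33 -2.56 -0.08] M [ 0.024  0.265 -0.191] 23.07
```

```bash
python3 -m inch '[[[0.4,0,0],[0,-0.0128,0.0027],22],[[0.4,0,0],[0,-0.0128,0.0027],22]]'; python3 s.py; python3 -m inch '[[[0.2,0,0],[0,-0.006,0.0013],22],[[0.2,0,0],[0,-0.006,0.0013],22]]'; python3 s.py
```

```text
time: 11.2
ee_pos: [0.5407, -0.1512, 0.0841]
tcp_rot: [-89.9, 2.5, 93.0]
wrist_force: [0.4, 0.1, 3.8]
opening: 0.0228
11.2 [ 0.5407 -0.1512  0.0841] [-89.88   2.5   93.04] F [-0.07 -3.77 -0.36] M [-0.022  0.257 -0.199] 22.84
time: 11.4
ee_pos: [0.5406, -0.151, 0.0841]
tcp_rot: [-89.9, 2.6, 93.4]
wrist_force: [0.7, 1.2, 2.7]
opening: 0.0231
11.4 [ 0.5406 -0.151   0.0841] [-89.86   2.58  93.4 ] F [ 1.   -2.75 -0.72] M [-0.058  0.342 -0.314] 23.13
```

```bash
python3 -m inch '[[[-3.8,0,0.2],[0,0.1195,-0.0254],22],[[-7.6,0.2,0.9],[0,0.239,-0.0508],22],[[-10.7,0.4,1.8],[0,0.341,-0.0726],22],[[-10.7,0.4,1.8],[0,0.341,-0.0726],22],[[-10.7,0.4,1.8],[0,0.341,-0.0726],22]]'; python3 s.py; python3 -m inch '[[[-0.5,0,0],[0,0.017,-0.0036],22],[[-0.5,0,0],[0,0.017,-0.0036],22]]'; python3 s.py;  python3 -m inch '[[[-0.4,0,0],[0,0.0128,-0.0027],22],[[-0.4,0,0],[0,0.0128,-0.0027],22]]'; python3 s.py
```

```text
time: 11.9
ee_pos: [0.5394, -0.1619, 0.0842]
tcp_rot: [-90.0, -1.6, 74.0]
wrist_force: [0.8, -1.0, 3.4]
opening: 0.0229
11.9 [ 0.5394 -0.1619  0.0842] [-90.03  -1.56  74.02] F [-0.69 -3.39 -1.03] M [ 0.079 -0.056  0.16 ] 22.91
time: 12.1
ee_pos: [0.5393, -0.1623, 0.0842]
tcp_rot: [-90.0, -1.7, 73.1]
wrist_force: [0.3, -0.9, 3.0]
opening: 0.0232
12.1 [ 0.5393 -0.1623  0.0842] [-90.01  -1.74  73.11] F [-0.67 -3.03 -0.55] M [ 0.023 -0.115  0.205] 23.19
time: 12.3
ee_pos: [0.5392, -0.1626, 0.0841]
tcp_rot: [-90.0, -1.9, 72.4]
wrist_force: [0.4, -0.5, 3.5]
opening: 0.023
12.3 [ 0.5392 -0.1626  0.0841] [-89.99  -1.89  72.38] F [-0.2  -3.52 -0.49] M [-0.028 -0.163  0.001] 22.97
```

```bash
python3 -m inch '[[[-0.4,0,0],[0,0.0128,-0.0027],22],[[-0.4,0,0],[0,0.0128,-0.0027],22]]'; python3 s.py;  python3 -m inch '[[[-0.4,0,0],[0,0.0128,-0.0027],22],[[-0.4,0,0],[0,0.0128,-0.0027],22]]'; python3 s.py
```

```text
time: 12.5
ee_pos: [0.5391, -0.1629, 0.0841]
tcp_rot: [-90.0, -2.1, 71.6]
wrist_force: [-0.6, 0.5, 3.2]
opening: 0.0229
12.5 [ 0.5391 -0.1629  0.0841] [-89.96  -2.06  71.63] F [ 0.4  -3.22  0.68] M [ 0.047 -0.223  0.001] 22.87
time: 12.7
ee_pos: [0.539, -0.1633, 0.0841]
tcp_rot: [-89.9, -2.2, 70.9]
wrist_force: [0.5, 1.4, 3.5]
opening: 0.0229
12.7 [ 0.539  -0.1633  0.0841] [-89.93  -2.24  70.86] F [ 1.64 -3.48  0.02] M [ 0.052 -0.228 -0.076] 22.89
```

Both stops were found at around ±9°, so the middle one is worn. Second rock, then back to centre.

```bash
python3 -m inch '[[[4.4,0.1,0.3],[0,-0.1366,0.029],22],[[8.7,0.3,1.2],[0,-0.273,0.0581],22],[[11.8,0.4,2.2],[0,-0.375,0.0798],22],[[11.8,0.4,2.2],[0,-0.375,0.0798],22],[[11.8,0.4,2.2],[0,-0.375,0.0798],22],[[11.8,0.4,2.2],[0,-0.375,0.0798],22]]'; python3 s.py; python3 -m inch '[[[-4.4,0.1,0.3],[0,0.1366,-0.029],22],[[-8.7,0.3,1.2],[0,0.273,-0.0581],22],[[-11.5,0.4,2.1],[0,0.367,-0.078],22],[[-11.5,0.4,2.1],[0,0.367,-0.078],22],[[-11.5,0.4,2.1],[0,0.367,-0.078],22],[[-11.5,0.4,2.1],[0,0.367,-0.078],22]]'; python3 s.py; python3 -m inch '[[[2.7,0,0.1],[0,-0.0854,0.0181],22],[[5.7,0.1,0.5],[0,-0.1775,0.0377],22],[[5.7,0.1,0.5],[0,-0.1775,0.0377],22],[[5.7,0.1,0.5],[0,-0.1775,0.0377],22]]'; python3 s.py
```

```text
time: 13.3
ee_pos: [0.5408, -0.1515, 0.0842]
tcp_rot: [-89.9, 2.3, 92.2]
wrist_force: [0.2, 2.1, 3.7]
opening: 0.0227
13.3 [ 0.5408 -0.1515  0.0842] [-89.92   2.31  92.18] F [ 1.94 -3.75 -0.26] M [-0.074  0.233 -0.198] 22.73
time: 13.9
ee_pos: [0.5391, -0.1631, 0.0842]
tcp_rot: [-89.9, -2.1, 71.3]
wrist_force: [-0.4, -0.0, 2.9]
opening: 0.0231
13.9 [ 0.5391 -0.1631  0.0842] [-89.94  -2.15  71.26] F [-0.03 -2.94  0.38] M [-0.006 -0.299  0.106] 23.15
time: 14.3
ee_pos: [0.5404, -0.1573, 0.0843]
tcp_rot: [-90.1, 0.0, 81.4]
wrist_force: [-0.0, 1.0, 2.6]
opening: 0.0229
14.3 [ 0.5404 -0.1573  0.0843] [-9.012e+01  2.000e-02  8.135e+01] F [ 0.95 -2.58  0.14] M [ 0.028 -0.026  0.023] 22.92
```

```bash
python3 -m inch '[[[0,0,0],[0,0,0],50],[[0,0,0],[0,0,0],50],[[0,0,0],[0,0,0],50],[[0,0,0],[0,0,0],50],[[0,-40,0],[0,0,0],50],[[0,-65,0],[0,0,0],50],[[-40,-65,-0.2],[0.002,-0.0042,0],50],[[-90,-65,-0.4],[0.002,-0.0042,0],50],[[-115,-65,-0.5],[0.002,-0.0042,0],50],[[-115,-65,-0.5],[0.002,-0.0042,0],50],[[-115,-40,-0.5],[0.002,-0.0042,0],50],[[-115,0.5,-0.5],[0.002,-0.0042,0],50],[[-115,0.5,-0.5],[0.002,-0.0042,0],50],[[-115,0.5,-0.5],[0.002,-0.0042,0],50]]'; python3 s.py
python3 - <<'E'
from h import *
w=bot.camera('wrist');save(w,'w4')
cv2.imwrite('pics/w4c.png',cv2.resize(cv2.cvtColor(w['frame'],cv2.COLOR_RGB2BGR)[140:300,220:420],None,fx=3.5,fy=3.5,interpolation=3))
E
```

```text
time: 15.7
ee_pos: [0.5233, -0.2704, 0.0841]
tcp_rot: [-89.9, -0.0, 81.6]
wrist_force: [0.2, 0.0, 0.6]
opening: 0.0502
15.7 [ 0.5233 -0.2704  0.0841] [-8.993e+01 -1.000e-02  8.162e+01] F [ 0.04 -0.63 -0.2 ] M [-0.024  0.031 -0.012] 50.18
```

View pics/w4c.png

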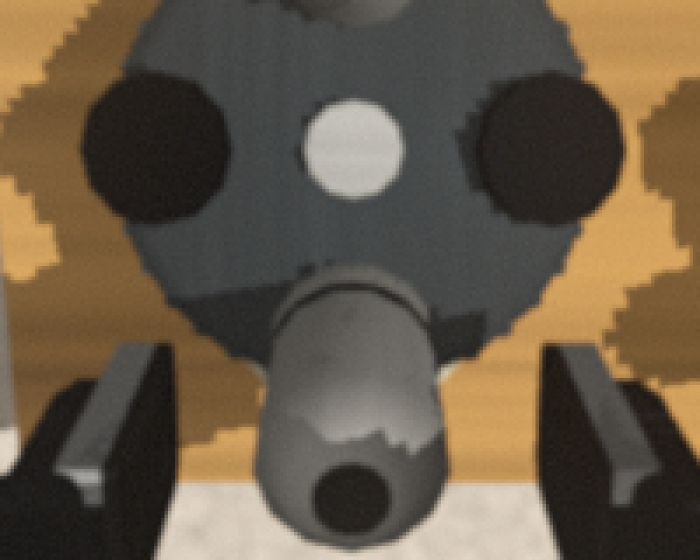

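The right barrel is again about 0.8 mm to the left and about 1.5–2 mm nearer the robot. I'll correct that, grip and rock.

```bash
python3 -m inch '[[[-0.8,1.5,1.5],[0,0,0],40],[[-0.8,1.5,1.5],[0,0,0],30],[[-0.8,1.5,1.5],[0,0,0],28],[[-0.8,1.5,1.5],[0,0,0],26],[[-0.8,1.5,1.5],[0,0,0],22],[[-0.8,1.5,1.5],[0,0,0],22],[[-0.8,1.5,1.5],[0,0,0],22],[[-0.8,1.5,1.5],[0,0,0],22]]' 40; python3 s.py;  python3 -m inch '[[[0.8,0,0],[0,-0.0256,0.0054],22],[[1.6,0,0],[0,-0.0512,0.0109],22],[[2.2,0,0.1],[0,-0.0683,0.0145],22],[[2.2,0,0.1],[0,-0.0683,0.0145],22]]'; python3 s.py; python3 -m inch '[[[0.5,0,0],[0,-0.017,0.0036],22],[[0.5,0,0],[0,-0.017,0.0036],22]]'; python3 s.py
```

```text
time: 16.55
ee_pos: [0.5229, -0.2715, 0.0845]
tcp_rot: [-90.1, 0.0, 81.6]
wrist_force: [0.5, 0.8, 5.7]
opening: 0.0227
16.55 [ 0.5229 -0.2715  0.0845] [-9.013e+01  4.000e-02  8.162e+01] F [ 0.89 -5.65 -0.42] M [-0.031  0.047 -0.271] 22.66
time: 16.95
ee_pos: [0.5232, -0.2693, 0.0846]
tcp_rot: [-90.1, 0.9, 85.6]
wrist_force: [-0.0, -0.7, 3.1]
opening: 0.0229
16.95 [ 0.5232 -0.2693  0.0846] [-90.11   0.92  85.58] F [-0.74 -3.05 -0.02] M [-0.019  0.102 -0.048] 22.88
time: 17.15
ee_pos: [0.5233, -0.2689, 0.0846]
tcp_rot: [-90.1, 1.2, 86.6]
wrist_force: [0.7, -0.6, 2.8]
opening: 0.0229
17.15 [ 0.5233 -0.2689  0.0846] [-90.1    1.15  86.6 ] F [-0.64 -2.77 -0.7 ] M [-0.06   0.171  0.016] 22.89
```

```bash
python3 -m inch '[[[0.4,0,0],[0,-0.0128,0.0027],22],[[0.4,0,0],[0,-0.0128,0.0027],22]]'; python3 s.py; python3 -m inch '[[[0.4,0,0],[0,-0.0128,0.0027],22],[[0.4,0,0],[0,-0.0128,0.0027],22]]'; python3 s.py
```

```text
time: 17.35
ee_pos: [0.5233, -0.2685, 0.0846]
tcp_rot: [-90.1, 1.3, 87.4]
wrist_force: [0.5, -0.7, 3.3]
opening: 0.0231
17.35 [ 0.5233 -0.2685  0.0846] [-90.08   1.32  87.36] F [-0.79 -3.25 -0.57] M [-0.025  0.28  -0.032] 23.08
time: 17.55
ee_pos: [0.5233, -0.2681, 0.0846]
tcp_rot: [-90.1, 1.5, 88.1]
wrist_force: [0.4, -0.3, 2.6]
opening: 0.0227
17.55 [ 0.5233 -0.2681  0.0846] [-90.06   1.49  88.13] F [-0.37 -2.6  -0.38] M [-0.063  0.293 -0.029] 22.74
```

The right one is sound. Clockwise now.

```bash
python3 -m inch '[[[-2.7,0,0.1],[0,0.0854,-0.0181],22],[[-4.9,0,0.4],[0,0.1536,-0.0327],22],[[-6,0.1,0.6],[0,0.188,-0.04],22],[[-6,0.1,0.6],[0,0.188,-0.04],22],[[-6,0.1,0.6],[0,0.188,-0.04],22]]'; python3 s.py; python3 -m inch '[[[-0.4,0,0],[0,0.0128,-0.0027],22],[[-0.4,0,0],[0,0.0128,-0.0027],22]]'; python3 s.py
```

```text
time: 18.05
ee_pos: [0.5226, -0.2738, 0.0847]
tcp_rot: [-90.1, -0.8, 77.5]
wrist_force: [0.9, 2.1, 3.7]
opening: 0.0226
18.05 [ 0.5226 -0.2738  0.0847] [-90.13  -0.83  77.47] F [ 2.33 -3.62 -0.4 ] M [-0.119 -0.198 -0.413] 22.6
time: 18.25
ee_pos: [0.5225, -0.2741, 0.0846]
tcp_rot: [-90.1, -1.0, 76.8]
wrist_force: [0.8, 3.0, 2.7]
opening: 0.0228
18.25 [ 0.5225 -0.2741  0.0846] [-90.12  -0.98  76.76] F [ 3.13 -2.69 -0.14] M [-0.057 -0.255 -0.449] 22.76
```

```bash
python3 -m inch '[[[2.7,0,0.1],[0,-0.0854,0.0181],22],[[4.9,0,0.4],[0,-0.1536,0.0327],22],[[5.9,0.1,0.6],[0,-0.186,0.0395],22],[[5.9,0.1,0.6],[0,-0.186,0.0395],22],[[5.9,0.1,0.6],[0,-0.186,0.0395],22]]'; python3 s.py; python3 -m inch '[[[-2.7,0,0.1],[0,0.0854,-0.0181],22],[[-4.9,0,0.4],[0,0.1536,-0.0327],22],[[-5.7,0.1,0.5],[0,0.179,-0.0381],22],[[-5.7,0.1,0.5],[0,0.179,-0.0381],22],[[-5.7,0.1,0.5],[0,0.179,-0.0381],22]]'; python3 s.py; python3 -m inch '[[[2.7,0,0.1],[0,-0.0854,0.0181],22],[[2.7,0,0.1],[0,-0.0854,0.0181],22],[[2.7,0,0.1],[0,-0.0854,0.0181],22]]'; python3 s.py
```

```text
time: 18.75
ee_pos: [0.5233, -0.2684, 0.0846]
tcp_rot: [-90.1, 1.3, 87.3]
wrist_force: [0.6, -1.3, 2.7]
opening: 0.0229
18.75 [ 0.5233 -0.2684  0.0846] [-90.09   1.31  87.31] F [-1.35 -2.68 -0.67] M [-0.178  0.248  0.07 ] 22.86
time: 19.25
ee_pos: [0.5226, -0.2739, 0.0847]
tcp_rot: [-90.1, -0.9, 77.1]
wrist_force: [1.7, 2.7, 3.2]
opening: 0.0229
19.25 [ 0.5226 -0.2739  0.0847] [-90.13  -0.9   77.14] F [ 3.02 -3.19 -1.02] M [ 0.001 -0.206 -0.388] 22.92
time: 19.55
ee_pos: [0.523, -0.2712, 0.0847]
tcp_rot: [-90.2, 0.2, 81.9]
wrist_force: [0.0, 1.1, 2.5]
opening: 0.0229
19.55 [ 0.523  -0.2712  0.0847] [-90.16   0.15  81.95] F [ 1.11 -2.48  0.11] M [-0.04  -0.021 -0.158] 22.94
```

```bash
python3 -m inch '[[[0,0,0],[0,0,0],50],[[0,0,0],[0,0,0],50],[[0,0,0],[0,0,0],50],[[0,0,0],[0,0,0],50],[[0,-40,0],[0,0,0],50],[[0,-65,0],[0,0,0],50],[[40,-65,-0.3],[0.003,0.006,0],50],[[90,-65,-0.9],[0.003,0.006,0],50],[[114.8,-65,-1.2],[0.003,0.006,0],50],[[114.8,-65,-1.2],[0.003,0.006,0],50],[[114.8,-40,-1.2],[0.003,0.006,0],50],[[114.8,2.5,-1.2],[0.003,0.006,0],50],[[114.8,2.5,-1.2],[0.003,0.006,0],50],[[114.8,2.5,-1.2],[0.003,0.006,0],50]]'; python3 s.py
python3 - <<'E'
from h import *
w=bot.camera('wrist');save(w,'w5')
cv2.imwrite('pics/w5c.png',cv2.resize(cv2.cvtColor(w['frame'],cv2.COLOR_RGB2BGR)[140:300,220:420],None,fx=3.5,fy=3.5,interpolation=3))
E
```

```text
time: 20.95
ee_pos: [0.5397, -0.1581, 0.0821]
tcp_rot: [-89.9, 0.1, 81.6]
wrist_force: [0.4, -0.2, 0.8]
opening: 0.0497
20.95 [ 0.5397 -0.1581  0.0821] [-89.9    0.15  81.57] F [-0.18 -0.8  -0.44] M [-0.011  0.004  0.012] 49.73
```

View pics/w5c.png

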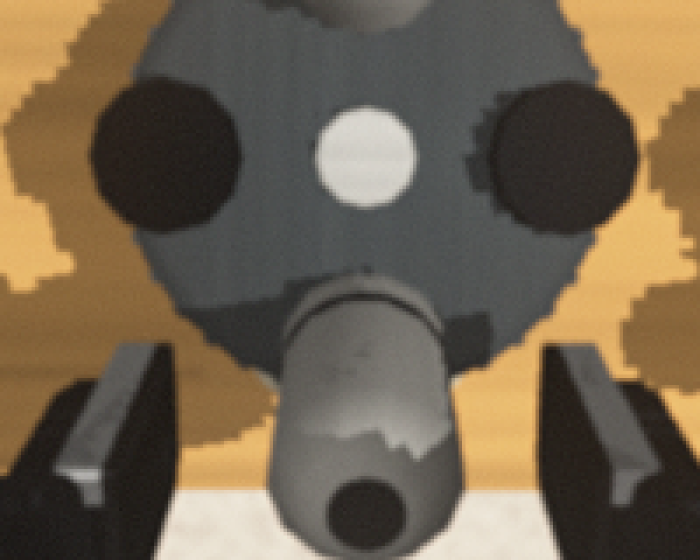

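The barrel is 1 mm to the right of centre (366 against 358.5). I'll shift, grip firmly and lift straight up.

```bash
python3 -m inch '[[[1,0.5,0],[0,0,0],40],[[1,0.5,0],[0,0,0],30],[[1,0.5,0],[0,0,0],28],[[1,0.5,0],[0,0,0],26],[[1,0.5,0],[0,0,0],20],[[1,0.5,0],[0,0,0],20],[[1,0.5,0],[0,0,0],20],[[1,0.5,0],[0,0,0],20]]' 100; python3 s.py;  python3 -m inch '[[[0,-3,0],[0,0,0],20],[[0,-7,0],[0,0,0],20],[[0,-12,0],[0,0,0],20],[[0,-17,0],[0,0,0],20],[[0,-22,0],[0,0,0],20],[[0,-27,0],[0,0,0],20],[[0,-32,0],[0,0,0],20],[[0,-40,0],[0,0,0],20],[[0,-60,0],[0,0,0],20],[[0,-85,0],[0,0,0],20],[[0,-110,0],[0,0,0],20],[[0,-130,0],[0,0,0],20],[[0,-135,0],[0,0,0],20],[[0,-135,0],[0,0,0],20]]'; python3 s.py
python3 - <<'E'
from h import *
w=bot.camera('side');save(w,'s6');o=bot.get_obs();u,v=proj(w,o['ee_pos']);print(u,v);u,v=int(u),int(v)
cv2.imwrite('pics/s6c.png',cv2.resize(cv2.cvtColor(w['frame'],cv2.COLOR_RGB2BGR)[max(v-100,0):v+130,u-110:u+110],None,fx=2.6,fy=2.6,interpolation=3))
E
```

```text
time: 21.8
ee_pos: [0.5411, -0.1574, 0.0838]
tcp_rot: [-90.1, 0.2, 81.6]
wrist_force: [-0.0, 0.0, 6.0]
opening: 0.0217
21.8 [ 0.5411 -0.1574  0.0838] [-90.11   0.17  81.57] F [ 0.01 -6.04  0.  ] M [ 0.109 -0.04  -0.163] 21.72
time: 23.2
ee_pos: [0.5413, -0.157, 0.2194]
tcp_rot: [-90.2, 0.2, 81.6]
wrist_force: [-0.1, 0.5, -3.7]
opening: 0.0218
23.2 [ 0.5413 -0.157   0.2194] [-90.19   0.18  81.57] F [0.44 3.74 0.2 ] M [-0.097 -0.032  0.017] 21.76
353.3284505161224 119.50105297597715
```

View pics/s6c.png

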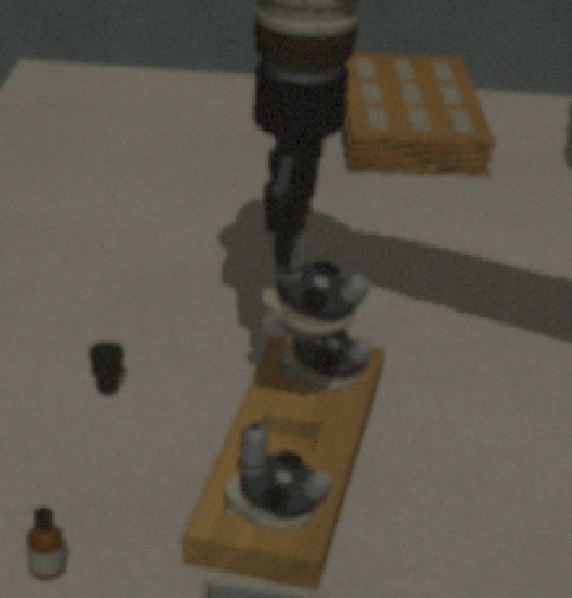

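Lifted and level (weight 3.7 N), with the two others seated. Carrying it over the tray.

```bash
python3 -m inch '[[[10,0,2.5],[0,0,0],20],[[25,0,6.5],[0,0,0],20],[[50,0,13],[0,0,0],20],[[80,0,20.5],[0,0,0],20],[[110,0,28.5],[0,0,0],20],[[140,0,36],[0,0,0],20],[[170,0,44],[0,0,0],20],[[200,0,51.5],[0,0,0],20],[[230,0,59],[0,0,0],20],[[260,0,67],[0,0,0],20],[[285,0,73.5],[0,0,0],20],[[303,0,78],[0,0,0],20],[[311,0,80],[0,0,0],20],[[314.5,0,81],[0,0,0],20],[[314.5,0,81],[0,0,0],20],[[314.5,0,81],[0,0,0],20]]'; python3 s.py
python3 - <<'E'
from h import *
w=bot.camera('side');save(w,'s7');o=bot.get_obs();u,v=proj(w,o['ee_pos']);print(u,v)
for b in bot.search_frame(w,'tray')[:2]+bot.search_frame(w,'middle_barrel')[:3]:print(b)
cv2.imwrite('pics/s7c.png',cv2.resize(cv2.cvtColor(w['frame'],cv2.COLOR_RGB2BGR)[120:350,220:440],None,fx=2.6,fy=2.6,interpolation=3))
E
```

```text
time: 24.85
ee_pos: [0.5069, 0.1655, 0.2171]
tcp_rot: [-90.1, 0.2, 81.5]
wrist_force: [0.1, 0.2, -3.5]
opening: 0.0218
24.85 [0.5069 0.1655 0.2171] [-90.09   0.18  81.54] F [ 0.22  3.53 -0.08] M [-0.086  0.02   0.038] 21.77
360.2433246751979 207.73480316733
{'box': [303.4, 241.4, 414.3, 333.4], 'confidence': 0.74}
{'box': [310.1, 152.2, 393.6, 241.6], 'confidence': 0.57}
```

View pics/s7c.png

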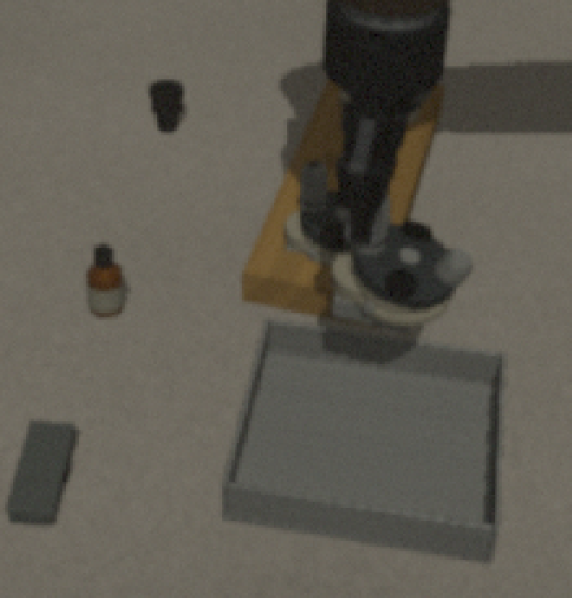

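It is over the tray and hangs about level. Lowering.

```bash
python3 -m inch '[[[0,10,0],[0,0,0],20],[[0,30,0],[0,0,0],20],[[0,55,0],[0,0,0],20],[[0,80,0],[0,0,0],20],[[0,100,0],[0,0,0],20],[[0,115,0],[0,0,0],20],[[0,125,0],[0,0,0],20],[[0,132,0],[0,0,0],20],[[0,137,0],[0,0,0],20],[[0,139,0],[0,0,0],20],[[0,139,0],[0,0,0],20],[[0,139,0],[0,0,0],20]]'; python3 s.py; python3 -m inch '[[[0,1,0],[0,0,0],20],[[0,2,0],[0,0,0],20],[[0,2,0],[0,0,0],20]]'; python3 s.py;python3 -m inch '[[[0,1,0],[0,0,0],20],[[0,2,0],[0,0,0],20],[[0,2,0],[0,0,0],20]]'; python3 s.py
```

```text
time: 26.2
ee_pos: [0.5075, 0.1651, 0.0788]
tcp_rot: [-90.1, 0.1, 81.5]
wrist_force: [-0.3, 0.6, -4.6]
opening: 0.0215
26.2 [0.5075 0.1651 0.0788] [-90.15   0.15  81.52] F [0.59 4.61 0.41] M [-0.098  0.019 -0.025] 21.52
time: 26.5
ee_pos: [0.5075, 0.1651, 0.0768]
tcp_rot: [-90.1, 0.1, 81.5]
wrist_force: [0.5, 0.3, -3.9]
opening: 0.0219
26.5 [0.5075 0.1651 0.0768] [-90.15   0.14  81.51] F [ 0.38  3.89 -0.44] M [-0.062 -0.086  0.006] 21.86
time: 26.8
ee_pos: [0.5074, 0.1651, 0.0746]
tcp_rot: [-90.1, 0.2, 81.5]
wrist_force: [-0.4, 0.5, -4.0]
opening: 0.0214
26.8 [0.5074 0.1651 0.0746] [-90.13   0.15  81.52] F [0.42 4.05 0.5 ] M [-0.058 -0.    -0.037] 21.44
```

```bash
python3 -m inch '[[[0,1,0],[0,0,0],20],[[0,2,0],[0,0,0],20],[[0,2,0],[0,0,0],20]]'; python3 s.py;python3 -m inch '[[[0,1,0],[0,0,0],20],[[0,1,0],[0,0,0],20]]'; python3 s.py;python3 -m inch '[[[0,1,0],[0,0,0],20],[[0,1,0],[0,0,0],20]]'; python3 s.py
```

```text
time: 27.1
ee_pos: [0.5073, 0.165, 0.0724]
tcp_rot: [-90.1, 0.2, 81.5]
wrist_force: [-0.2, 1.0, -4.5]
opening: 0.0221
27.1 [0.5073 0.165  0.0724] [-90.11   0.16  81.52] F [1.   4.53 0.33] M [-0.07   0.006 -0.004] 22.09
time: 27.3
ee_pos: [0.5077, 0.165, 0.072]
tcp_rot: [-90.2, 0.1, 81.5]
wrist_force: [0.5, -1.0, 0.3]
opening: 0.0217
27.3 [0.5077 0.165  0.072 ] [-90.17   0.14  81.52] F [-0.93 -0.33 -0.61] M [-0.122 -0.012  0.103] 21.72
time: 27.5
ee_pos: [0.5079, 0.165, 0.0717]
tcp_rot: [-90.2, 0.1, 81.5]
wrist_force: [-1.8, -1.2, 5.8]
opening: 0.0219
27.5 [0.5079 0.165  0.0717] [-90.22   0.12  81.51] F [-1.51 -5.77  1.6 ] M [ 0.373 -0.009  0.364] 21.85
```

Contact at the expected height (5.8 N). Releasing and retreating upward.

```bash
python3 -m inch '[[[0,0,0],[0,0,0],26],[[0,0,0],[0,0,0],30],[[0,0,0],[0,0,0],40],[[0,0,0],[0,0,0],50],[[0,0,0],[0,0,0],50],[[0,-5,0],[0,0,0],50],[[0,-20,0],[0,0,0],50],[[0,-50,0],[0,0,0],50],[[0,-90,0],[0,0,0],50],[[0,-130,0],[0,0,0],50],[[0,-150,0],[0,0,0],50],[[0,-150,0],[0,0,0],50],[[0,-150,0],[0,0,0],50]]' 40; python3 s.py
python3 - <<'E'
from h import *
w=bot.camera('side');save(w,'s8')
a=cv2.cvtColor(w['frame'],cv2.COLOR_RGB2BGR)[120:350,220:440]
w=bot.camera('wrist');b=cv2.cvtColor(w['frame'],cv2.COLOR_RGB2BGR)
cv2.imwrite('pics/s8c.png',np.hstack([cv2.resize(a,(420,440),interpolation=3),cv2.resize(b,None,fx=.59,fy=1.1)[:440]]))
E
```

```text
time: 28.8
ee_pos: [0.5076, 0.1655, 0.2225]
tcp_rot: [-90.3, 0.1, 81.5]
wrist_force: [0.6, -0.4, -0.9]
opening: 0.0499
28.8 [0.5076 0.1655 0.2225] [-9.029e+01  9.000e-02  8.151e+01] F [-0.28  0.86 -0.68] M [ 0.011 -0.067 -0.016] 49.87
```

View pics/s8c.png

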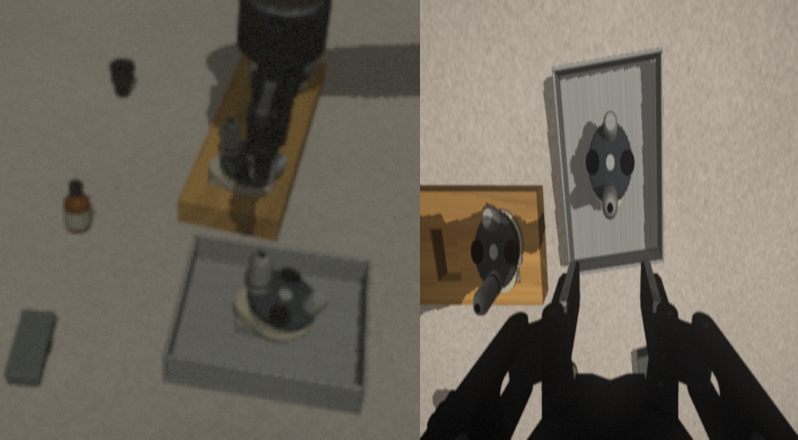

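```bash
python3 -c "
from workcell import bot
print(bot.job_done())"
```

```text
the job is handed in; nothing more can be done
None
```

I rocked all three nosepieces twice each way, left to right. The middle one was worn, so I set it down in the steel tray and handed the job in at about 29 s (limit 72 s).

**Rocking:** each press built up an estimated 0.2–0.4 N m on the turret, below the 0.6 N m that forces the click.
- **Left and right (sound):** the spring resisted from about 3° of swing each way.
- **Middle (worn):** it swung freely to roughly 7–8° each way before the spring took hold.

**Placing:** I lowered the worn one until it touched the floor at the expected height, pressing with about 6 N. Then I let go and backed the gripper straight up.

**Last checks:** the final pictures show it standing upright near the middle of the tray, and the bottle and slide box look untouched. The wrist force is near zero with the gripper clear. I judged upright and seated by eye and did not measure tilt.

**Less certain:**
- The wrist readings are noisy by about 1 N. The first counter-clockwise press on the middle one was therefore the least certain to pass the 0.15 N m needed; I estimate it reached 0.27–0.33 N m.
- The arm hid the right nosepiece in the last pictures. It looked seated in the picture taken just after the worn one was lifted out.

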